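# Start the bench centrifuge

### The job

Start the centrifuge by pressing and pushing with the fingertips, grasping nothing: first press the raised end of the power rocker until it is all the way over, then push the open lid down until it is fully shut, and only then press the round start key all the way in and let it go. Do not press the square stop key, do not raise the lid, and leave the spray bottle, jar and tube rack where they stand.

Things in the scene. Friction and masses are not known exactly. Their poses are not given: they have to be found in the camera images.
- centrifuge: White bench centrifuge fixed to the table, 300 deep (x) x 240 wide (y), turned a little about z. Origin: centre of its underside. x points from the front (key panel) to the back (lid hinge), y left, z up. The front 110 mm is a low panel, top 60 above the table; behind it is the rotor chamber, 110 high, under the lid. See rocker_base for the order of the controls.
- rocker_base: Black base of the power rocker, 66 x 42 x 8 mm, its underside (origin) on the panel. Rocker, round start key and square stop key stand in a row across the panel, 100 mm in front of the machine's origin, 70 mm apart, in an order that varies. The rocker is a grey V-shaped see-saw plate 56 long (machine x) x 32 wide, its pivot across mid-length, 74 above the table.
- rocker_near (a point): Point on top of the front (machine -x) half of the power rocker, 18 mm from its pivot; moves with it. Off: this half slopes up, its end 10 above the pivot, this point about 83 above the table. On: this half lies level, its top 77 above the table, and the back half slopes up. Pressing it straight down takes 2 to 5 N.
- rocker (a joint): Power rocker angle, rad: 0 off (front end raised), 0.36 fully on (front end down against its stop). Stiff by friction, no spring.
- lid_front (a point): Point on the lid's top face on its middle line, 165 mm from the hinge axis, about 20 from the front edge; moves with the lid. The lid is a flat white plate 183 x 236 x 14 mm, with a grey lip at its front that ends 198 from the hinge. Shut, this point is 125 above the table and 22 in front of the machine's origin.
- lid_hinge (a point): Middle of the lid's hinge axis, at the back of the centrifuge, 143 mm behind the origin, 110 above the table; the axis runs along the machine's y. The lid's top surface lies 15 mm above this axis when shut.
- lid (a joint): Lid angle, rad: 0 shut (flat on the chamber), grows as the front edge rises; starts half open (0.5 to 0.8). The hinge is stiff and the lid stays where it is left; pushing it down near the front takes about 2 to 5 N, mass 0.25 kg. No spring or latch.
- start_key_top (a point): Centre of the top of the START key: the round key, 30 mm diameter, top 78 mm above the table (18 above the panel), on a square black base 44 x 44 x 8 mm. Pressed straight down; springs back.
- start_key (a joint): Travel of the start key, m: 0 released, 0.006 fully in. The spring takes 1.5 N to start and 5 N fully in.
- stop_key_top (a point): Centre of the top of the STOP key: the square key, 28 x 28 mm, top 78 mm above the table, on the same kind of base. Not to be pressed.
- stop_key (a joint): Travel of the stop key, m: 0 released, 0.006 fully in; same spring.
- spray: White spray bottle, 74 mm diameter, 191 mm high, black trigger head 70 mm long; loose, beside the machine. Origin: centre of its underside. Leave alone.
- jar: Amber jar with black cap, 64 mm diameter, 120 mm high; loose, beside the machine. Origin: centre of its underside. Leave alone.
- rack: Blue tube rack with six capped tubes, 60 x 160 (its x, y), 84 mm high, all one piece; loose, beside the machine. Origin: centre of its underside. Leave alone.

How it is judged:
On the way, in this order (a step that is already met when the one before it is completed fails the run):
1. the power rocker is pressed fully on (value of joint rocker above 0.28 rad), for 0.1 s.
2. the lid is pushed fully shut (value of joint lid below 0.03 rad), for 0.2 s.
3. the round start key is pressed in (value of joint start_key above 0.0045 m), for 0.05 s.
At the end, for the whole second after the job is handed in: The rocker is on (over 0.28 rad of 0.36), the lid is shut (under 0.03 rad), both keys are released (under 1.5 mm), the lid is at rest, and the spray bottle, jar and rack stand upright (within 0.1 rad) (value of joint rocker above 0.28 rad and value of joint lid below 0.03 rad and value of joint each of start_key, stop_key below 0.0015 m and velocity of joint lid below 0.02 rad/s and angle between each of spray, jar, rack's own z axis and vertical below 0.1 rad); the robot touches nothing.
It fails at once if the stop key is pressed (more than 2 mm) (value of joint stop_key above 0.002 m).
It fails at once if the start key is pressed (more than 2 mm) before the rocker is on and the lid shut (value of joint start_key above 0.002 m and (value of joint rocker below 0.28 rad or value of joint lid above 0.03 rad)).
It fails at once if the lid is lifted further open (beyond 0.87 rad) (value of joint lid above 0.87 rad).
It fails at once if the spray bottle, jar or tube rack is moved by more than 20 mm or lifted (distance of any of spray, jar, rack from where it was at the start of the episode above 0.02 m).
It also fails if it takes over 58 s, if anything falls off the work surface, if the arm or the gripper's body presses on something with over 40 N, if the wrist force passes 120 N, or if a joint passes its speed limit or range.

### The arm

A 6-joint arm with a two-finger parallel gripper is mounted at the origin on the work surface. World frame = base frame: x ahead of the robot, y to its left, z up, the work surface at z = 0. Lengths are in m, angles in rad, forces in N, time in s.
With the tool pointing down it reaches from about 0.35 to 0.725 m from the base axis. Payload 6 kg.
Tool frame: the origin (TCP) lies at the very end of the fingers, on their centre line; the grasp point (between the pads) lies 19 mm behind it; z points along the fingers, y is the direction in which the jaws open and shut (so a half turn about z gives the same grasp; the last joint's range is limited). The gripper opens to 85 mm and grips with 20 to 120 N. Pads are 22 mm wide; open, the fingers measure 114 mm over their backs; the gripper's body (76 mm by 85 mm) begins 54 mm behind the grasp point. The pads swing forward as they close: fully open they stand 13 mm farther back than shut.
Start: joints at [-0.85, 0.04, 0.085, 0, -1.615, -0.334], TCP at [0.226, -0.556, 0.231] pointing down, gripper open.
Joint ranges: [-2.56, 2.56], [-1.29, 2.01], [-1.08, 1.49], [-3.29, 1.98], [-2.81, -0.18], [-2.99, 2.99]. Speed limits (rad/s): [2.57, 2.57, 3.01, 3.14, 3.14, 3.14].

### API

Orientations are given as [roll, pitch, yaw] about the fixed x, y, z axes, in that order (R = Rz(yaw) Ry(pitch) Rx(roll)).
In Python, from plant import bot gives the robot as it stands.
- The arm moves only by the tool drive_tool, never from a script. Its argument "rows" is one flat list of numbers, 5 for each row, row after row: the closure in counts, from 0 (fully open) to 255 (shut), then the shift along the tool's x, y, z in m, then the turn about the tool's z in rad. A call has 1 to 5 rows; each row is the pose to reach, as a shift and turn from the pose commanded when the call began, along the tool's axes at that moment; what a row does not reach only later rows make up. A row lasts 1/8 s, in which the tool goes at most 62.5 mm and 10.7 degrees, less where a joint would pass 70% of its speed; a pose out of reach is approached as far as the arm can. A call with a gripper value outside its range is refused whole. The fingers move at their own pace and stop on an object; the grip force is fixed at half the most. Time passes only in rows, so rows that repeat a pose let the fingers close. It gives the time, the measured TCP pose, the force and the opening at its end, in the units of the state.
- bot.get_obs(): the state, without advancing time (a new reading comes with each control period).
- bot.capture(name): name is "side" or "top" or "wrist"; returns (picture, depth): 480x640x3 uint8, blue, green, red; 480x640 float32, m along the optical axis (not along the pixel's ray), 0 where there is no reading.
- bot.calibration(name): a dict with "fov_y" (degrees; the focal length in pixels is half the picture's height over the tangent of half this angle, whatever the lens; pixels are square), "cx", "cy" (the principal point, pixels), "dist" ([k1, k2, p1, p2, k3] as OpenCV has them; the pictures are not rectified), "position" and "rotation" of the camera in the world; the wrist camera has in their place "hand_eye" (4x4, takes a point from camera to tool coordinates, whose origin is the TCP and whose axes are the flange's). Camera axes: x right, y up, looking along -z (the intrinsics and any distortion apply to the point x, -y, -z); pixel columns grow to the right and rows downward; lengths in m; the calibration is good to about 2 mm. A picture is of the moment at which its call begins: read the wrist's pose just before it. calibration takes no time and is no camera call.
- bot.finish_job(): hands the job in, once; it reports no verdict.
Trained networks look in the newest picture that a camera, given by its name, has taken for a name from the list of things; names that differ only in an ending like _2 or _b are one class to them, and where a whole thing is asked for, a point or a joint stands for the part that bears it (a point fixed in the world has none). Each returns a list of dicts, best first, with "p" (0 to 1); they miss things now and then, are a little off and sometimes report something else, mostly with a low value. They report only what shows in the picture. A call takes as long as a camera call.
- bot.regions_of(label, camera): "pixels" (480x640 bool, what is visible of it) and "point" ([column, row] in pixels, amid what is visible of it).
The state is a dict: "clock": time; "joint_pos": joint angles; "qd": joint speeds; "effort": joint torques, N m; "tcp_pos": TCP position; "orientation": TCP orientation; "ft_force": force on the tool from outside, world axes, zero at the start; "wrist_torque": the same for the moment, N m; "finger_gap": opening from 0.0 (shut) to 1.0 (fully open).
Only numpy, scipy, OpenCV 4.12 (cv2) and the standard library are available. Lean on these libraries where they do the work, as an engineer would, in place of code of your own. Each camera call takes 0.05 s, during which the arm holds its last target.

## Working session

There is one attempt and no reset: what is moved stays moved. The work goes in short steps, Python scripts to look and compute and a tool call to move; the robot and the scene stay as the last step left them, time stands still between calls to the robot, and variables do not carry over. Pictures are saved under pics/ and viewed, and the job is handed in when it is done.

Besides the shell and the picture viewer there is one more tool, called after "Emit:" as name(argument=value, ...) on one line, values as JSON. drive_tool: Moves the arm, as the interface text tells. Its arguments: {"type":"object","properties":{"rows":{"type":"array"}},"required":["rows"]}

```bash
mkdir -p pics; ls; cat > h.py <<'E'
import numpy as np, cv2
from plant import bot
def K(name):
    c=bot.calibration(name); f=240/np.tan(np.radians(c["fov_y"])/2)
    return c,np.array([[f,0,c["cx"]],[0,f,c["cy"]],[0,0,1]]),np.array(c["dist"],float)
def world(name,px,depth):
    c,k,d=K(name)
    px=np.asarray(px,float).reshape(-1,1,2)
    n=cv2.undistortPoints(px,k,d).reshape(-1,2)
    z=np.asarray(depth,float).reshape(-1)
    p=np.c_[n[:,0]*z,-n[:,1]*z,-z]
    return p@np.array(c["rotation"]).T+np.array(c["position"])
E
python3 - <<'E'
from h import *
o=bot.get_obs(); print(o)
for n in ("side","top","wrist"):
    im,d=bot.capture(n); cv2.imwrite(f"pics/{n}0.png",im); np.save(f"{n}0.npy",d); print(bot.calibration(n))
for l in ("rocker_base","rocker_near","start_key_top","stop_key_top","lid_front","spray","jar","rack","centrifuge"):
  for n in ("top","side"):
    r=bot.regions_of(l,n); 
    d=np.load(f"{n}0.npy")
    for q in r[:2]:
        m=q["pixels"]; v,u=np.nonzero(m&(d>0)); w=world(n,np.c_[u,v],d[v,u]) if len(u) else np.zeros((1,3))
        print(l,n,round(q["p"],2),q["point"],m.sum(),np.median(w,0).round(3),w.min(0).round(3),w.max(0).round(3))
print(bot.get_obs()["clock"])
E
```

```text
pics
{'clock': 0.0, 'joint_pos': array([-8.50267511e-01,  4.08132428e-02,  8.38273065e-02, -4.67264966e-04,
       -1.61548449e+00, -3.33678207e-01]), 'qd': array([-0.00196233,  0.00066279,  0.0022224 , -0.00063995, -0.00097545,
       -0.00025307]), 'effort': array([ 2.02866286e-03, -3.68200564e+01,  3.47428679e+01,  6.93278074e+00,
       -5.23421870e-03,  6.91698892e-05]), 'tcp_pos': array([ 0.22631276, -0.55533843,  0.23028642]), 'orientation': array([ 3.13985800e+00, -1.07216443e-04, -2.75472147e+00]), 'ft_force': array([-0.20688352,  0.04764348,  0.53932089]), 'wrist_torque': array([ 0.01867825, -0.00448858, -0.00483373]), 'finger_gap': 0.9963773677759611}
{'fov_y': 51.12497824465726, 'cx': 318.5149268731866, 'cy': 244.24917982341137, 'dist': array([-0.12549779,  0.        ,  0.        ,  0.        ,  0.        ]), 'position': array([0.379372  , 0.61447705, 0.75567253]), 'rotation': array([ 0.76451383, -0.01030806, -2.76236784])}
{'fov_y': 53.010183994323846, 'cx': 319.7576600677293, 'cy': 238.19308769181265, 'dist': array([-0.12122737,  0.        ,  0.        ,  0.        ,  0
[... 255 characters left out ...]
        ,  0.        ,  0.        ]), 'hand_eye': array([[ 1.68465936e-06,  9.65557180e-01,  2.60190953e-01,
         6.69227447e-02],
       [ 9.99999686e-01,  2.04575208e-04, -7.65644297e-04,
         1.30201060e-03],
       [-7.92501967e-04,  2.60190873e-01, -9.65556876e-01,
        -1.42890179e-01],
       [ 0.00000000e+00,  0.00000000e+00,  0.00000000e+00,
         1.00000000e+00]])}Traceback (most recent call last):
  File "<stdin>", line 10, in <module>
  File "h.py", line 12, in world
    return p@np.array(c["rotation"]).T+np.array(c["position"])
           ~~~~~~~~~~~~~~~~~~~~~~~~~~~^~~~~~~~~~~~~~~~~~~~~~~~
ValueError: operands could not be broadcast together with shapes (903,) (3,)
```

```bash
sed -i 's/np.array(c\["rotation"\]).T/Rotation.from_euler("xyz",c["rotation"]).as_matrix().T/; 1a from scipy.spatial.transform import Rotation' h.py
python3 - <<'E'
from h import *
for l in ("rocker_base","rocker_near","start_key_top","stop_key_top","lid_front","spray","jar","rack","centrifuge"):
  for n in ("top","side"):
    r=bot.regions_of(l,n); 
    d=np.load(f"{n}0.npy")
    for q in r[:2]:
        m=q["pixels"]; v,u=np.nonzero(m&(d>0)); w=world(n,np.c_[u,v],d[v,u]) if len(u) else np.zeros((1,3))
        print(l,n,round(q["p"],2),q["point"],m.sum(),np.median(w,0).round(3),w.min(0).round(3),w.max(0).round(3))
print(bot.get_obs()["clock"])
E
```

```text
rocker_base top 0.83 [354.0, 305.0] 911 [ 0.476 -0.03   0.077] [ 0.442 -0.054  0.063] [ 0.509 -0.005  0.09 ]
rocker_base top 0.56 [313.3, 296.7] 262 [0.487 0.037 0.078] [0.473 0.024 0.066] [0.501 0.053 0.082]
rocker_base side 0.57 [397.4, 255.2] 687 [ 0.472 -0.021  0.076] [ 0.441 -0.055  0.058] [ 0.51  -0.003  0.088]
rocker_base side 0.56 [319.2, 182.1] 5105 [ 0.627 -0.03   0.187] [ 0.545 -0.385  0.001] [0.737 0.071 0.226]
rocker_near top 0.55 [351.7, 306.8] 569 [ 0.476 -0.03   0.078] [ 0.449 -0.048  0.073] [ 0.503 -0.011  0.09 ]
rocker_near side 0.82 [396.6, 250.8] 408 [ 0.476 -0.028  0.078] [ 0.446 -0.049  0.067] [ 0.506 -0.01   0.088]
rocker_near side 0.69 [340.4, 234.8] 19024 [0.581 0.003 0.086] [ 0.407 -0.461 -0.005] [0.785 0.182 0.226]
start_key_top top 0.56 [395.4, 309.1] 238 [ 0.465 -0.099  0.078] [ 0.451 -0.114  0.07 ] [ 0.478 -0.085  0.082]
start_key_top side 0.46 [412.1, 230.6] 169 [ 0.462 -0.095  0.077] [ 0.448 -0.121  0.066] [ 0.478 -0.083  0.08 ]
stop_key_top top 0.85 [317.2, 295.5] 264 [0.485 0.039 0.078] [0.471 0.024 0.066] [0.5   0.055 0.082]
stop_key_top side 0.68 [
[... 603 characters left out ...]
.5, 306.5] 235 [ 0.465 -0.098  0.077] [ 0.45  -0.114  0.066] [ 0.478 -0.085  0.082]
jar side 0.74 [394.8, 161.8] 1115 [ 0.55  -0.282  0.09 ] [ 0.516 -0.497 -0.004] [ 0.618 -0.155  0.215]
jar side 0.25 [379.2, 277.5] 207 [0.486 0.044 0.077] [0.472 0.026 0.068] [0.501 0.055 0.081]
rack top 0.91 [458.9, 251.6] 2805 [ 0.564 -0.22   0.048] [ 0.5   -0.28  -0.004] [ 0.673 -0.153  0.22 ]
rack side 0.7 [397.1, 186.4] 609 [ 0.519 -0.216  0.048] [ 0.499 -0.316 -0.002] [ 0.608 -0.153  0.112]
centrifuge top 0.61 [367.8, 234.7] 24070 [ 0.577 -0.049  0.138] [ 0.404 -0.224 -0.004] [0.783 0.098 0.227]
centrifuge side 0.65 [343.2, 236.4] 18816 [0.582 0.003 0.086] [ 0.408 -0.222 -0.002] [0.807 0.176 0.226]
1.1
```

View pics/top0.png

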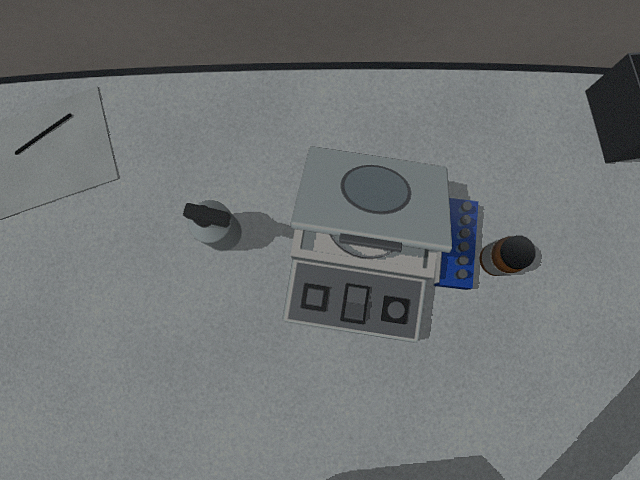

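View pics/side0.png

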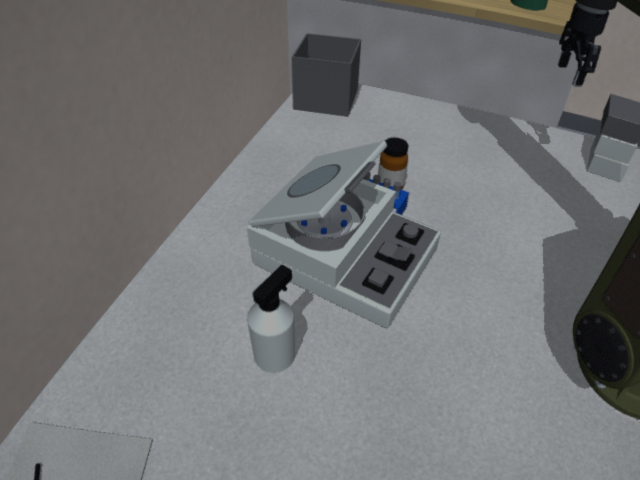

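Emit:
drive_tool(rows=[255,-0.04,0.04,0,0.107,255,-0.08,0.08,0,0.214,255,-0.12,0.12,0,0.321,255,-0.16,0.16,0,0.428,255,-0.2,0.2,0,0.535])

```text
clock: 1.72
tcp_pos: [0.3364, -0.2934, 0.2315]
orientation: [-3.142, 0.001, 2.989]
ft_force: [0.4, -0.7, 0.0]
finger_gap: -0.0
```

```bash
cat >> h.py <<'E'
def plan(target,yaw=None):
    o=bot.get_obs(); R=Rotation.from_euler("xyz",o["orientation"]).as_matrix()
    print("t",round(o["clock"],2),"tcp",o["tcp_pos"].round(4),"rpy",o["orientation"].round(3),"F",o["ft_force"].round(2),"gap",round(o["finger_gap"],3))
    print("shift",(R.T@(np.array(target)-o["tcp_pos"])).round(4), "turn", None if yaw is None else o["orientation"][2]-yaw)
E
python3 - <<'E'
from h import *
d=np.load("top0.npy")
im=cv2.imread("pics/top0.png")
cv2.imwrite("pics/top0z.png",cv2.resize(im[240:350,270:450],None,fx=4,fy=4,interpolation=cv2.INTER_CUBIC))
# lid plane points near edge
for l,n in(("lid_front","top"),):
    q=bot.regions_of(l,n)[0]["pixels"]; v,u=np.nonzero(q&(d>0)); w=world(n,np.c_[u,v],d[v,u])
    x=np.array([.989,-.148,0]);s=w@x-np.array([.575,-.044,0])@x
    w=w[w[:,2]>.12];s=w@x-np.array([.575,-.044,0])@x
    p=np.polyfit(s,w[:,2],1);print(p,np.arctan(-p[0]),s.min(),s.max(),w[:,1].min(),w[:,1].max())
plan([.458,-.026,.15],2.99)
E
```

```text
[-0.61106942  0.2164487 ] 0.548519049365126 -0.023556838922036083 0.1489870540432765 -0.18780821375837137 0.06904305558839242
t 1.77 tcp [ 0.3389 -0.289   0.2316] rpy [3.140e+00 3.000e-03 2.987e+00] F [3.56 0.31 2.19] gap -0.002
shift [-0.077   0.278   0.0823] turn -0.0029290542035806943
```

View pics/top0z.png

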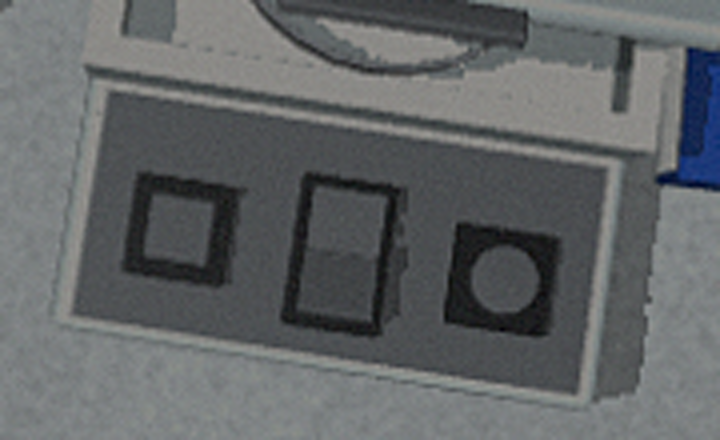

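Emit:
drive_tool(rows=[255,-0.015,0.056,0.01,0,255,-0.03,0.112,0.02,0,255,-0.045,0.168,0.03,0,255,-0.06,0.224,0.04,0,255,-0.077,0.278,0.05,0])

```text
clock: 2.4
tcp_pos: [0.4538, -0.0294, 0.1816]
orientation: [3.141, 0.001, 2.994]
ft_force: [0.6, -0.1, 0.7]
finger_gap: -0.001
```

Emit:
drive_tool(rows=[255,0,0,0,0,255,0,0,0,0])

```text
clock: 2.65
tcp_pos: [0.4533, -0.0314, 0.1814]
orientation: [-3.141, -0.0, 2.994]
ft_force: [-0.9, 0.0, -0.2]
finger_gap: 0.001
```

```bash
python3 - <<'E'
from h import *
plan([.458,-.026,.083],2.99)
im,d=bot.capture("wrist"); cv2.imwrite("pics/w1.png",im)
im,d=bot.capture("side"); cv2.imwrite("pics/s1.png",im[100:400,200:500])
o=bot.get_obs();R=Rotation.from_euler("xyz",o["orientation"]).as_matrix()
E
```

```text
t 2.65 tcp [ 0.4533 -0.0314  0.1814] rpy [-3.141 -0.     2.994] F [-0.87  0.   -0.25] gap 0.001
shift [-0.0038  0.0061  0.0984] turn 0.0041729982614144845
```

View pics/w1.png

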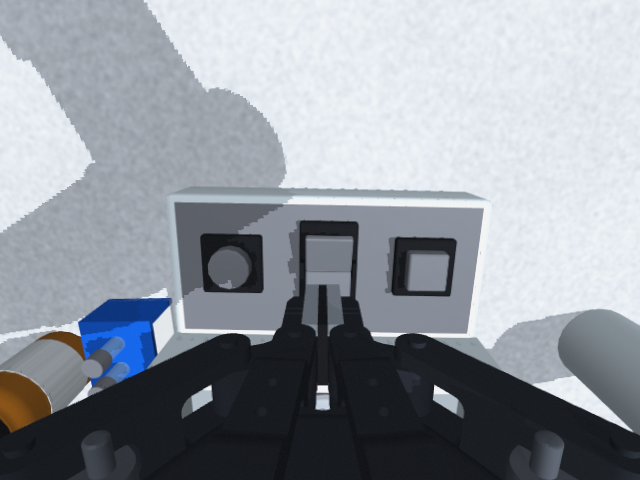

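View pics/s1.png

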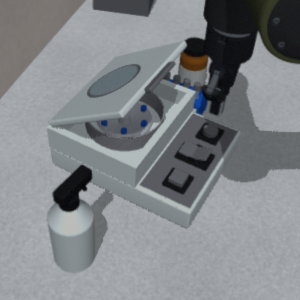

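```bash
python3 - <<'E'
from h import *
o=bot.get_obs();R=Rotation.from_euler("xyz",o["orientation"]).as_matrix()
im,d=bot.capture("wrist"); c,k,di=K("wrist");H=np.array(c["hand_eye"])
def ww(px):
    n=cv2.undistortPoints(np.array(px,float).reshape(-1,1,2),k,di).reshape(-1,2)
    z=np.array([d[int(p[1]),int(p[0])] for p in px]); p=np.c_[n[:,0]*z,-n[:,1]*z,-z]
    return (p@H[:3,:3].T+H[:3,3])@R.T+o["tcp_pos"]
px=[(230,266),(428,270),(329,250),(329,238),(308,250),(349,250)]
print(ww(px).round(4)); 
E
```

```text
[[ 0.4601 -0.0974  0.0784]
 [ 0.4837  0.0389  0.0779]
 [ 0.4572 -0.0274  0.0837]
 [ 0.4487 -0.0262  0.0849]
 [ 0.4552 -0.0414  0.0834]
 [ 0.4591 -0.0142  0.0844]]
```

Emit:
drive_tool(rows=[255,-0.001,0.0045,0.04,0,255,-0.001,0.0045,0.08,0,255,-0.001,0.0045,0.09,0,255,-0.001,0.0045,0.096,0,255,-0.001,0.0045,0.1,0])

```text
clock: 3.42
tcp_pos: [0.4557, -0.0273, 0.083]
orientation: [3.141, 0.002, 2.993]
ft_force: [-2.1, -0.3, 2.3]
finger_gap: 0.003
```

Emit:
drive_tool(rows=[255,0,0,0.002,0,255,0,0,0.004,0,255,0,0,0.006,0,255,0,0,0.006,0])

```text
clock: 3.92
tcp_pos: [0.4554, -0.027, 0.0774]
orientation: [3.142, 0.001, 2.994]
ft_force: [-7.2, 1.6, 11.5]
finger_gap: 0.004
```

```bash
python3 - <<'E'
from h import *
plan([.458,-.026,.083],2.99)
im,d=bot.capture("wrist"); cv2.imwrite("pics/w2.png",im)
im,d=bot.capture("side"); cv2.imwrite("pics/s2.png",cv2.resize(im[160:340,260:500],None,fx=3,fy=3))
E
```

```text
t 3.92 tcp [ 0.4554 -0.027   0.0774] rpy [3.142e+00 1.000e-03 2.994e+00] F [-7.21  1.6  11.48] gap 0.004
shift [-0.0024  0.0014 -0.0056] turn 0.0038805102420651494
```

View pics/w2.png

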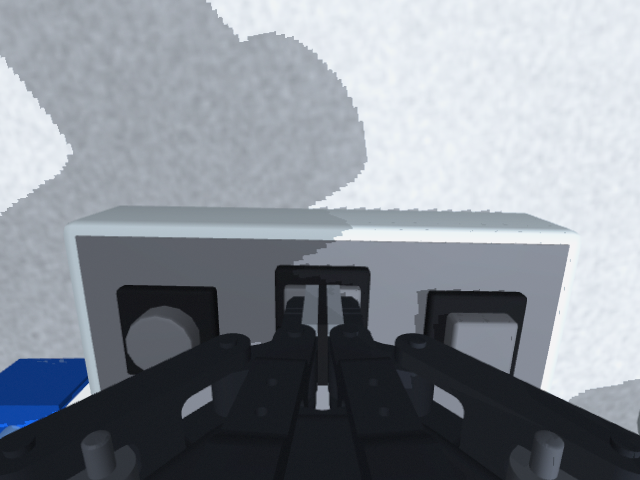

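View pics/s2.png

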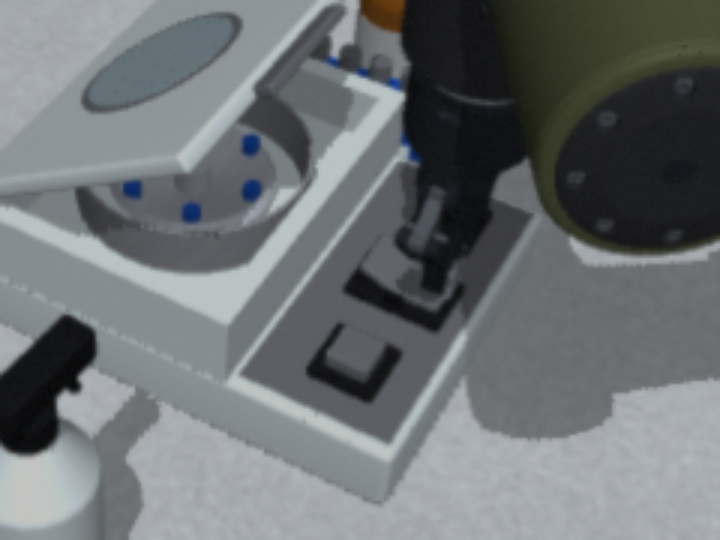

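Emit:
drive_tool(rows=[255,0,0,0.002,0,255,0,0,0.002,0,255,0,0,-0.02,0,255,0,0,-0.08,0,255,0,0,-0.11,0])

```text
clock: 4.65
tcp_pos: [0.456, -0.027, 0.1887]
orientation: [3.14, 0.004, 2.994]
ft_force: [-0.8, 0.9, -1.1]
finger_gap: 0.002
```

Emit:
drive_tool(rows=[255,0,0,0,0,255,0,0,0,0])

```text
clock: 4.9
tcp_pos: [0.4548, -0.0269, 0.1844]
orientation: [3.141, -0.001, 2.994]
ft_force: [0.0, 0.0, -0.5]
finger_gap: 0.001
```

```bash
python3 - <<'E'
from h import *
plan([.585,-.045,.26],2.99)
o=bot.get_obs();R=Rotation.from_euler("xyz",o["orientation"]).as_matrix()
im,d=bot.capture("wrist"); c,k,di=K("wrist");H=np.array(c["hand_eye"])
def ww(px):
    n=cv2.undistortPoints(np.array(px,float).reshape(-1,1,2),k,di).reshape(-1,2)
    z=np.array([d[int(p[1]),int(p[0])] for p in px]); p=np.c_[n[:,0]*z,-n[:,1]*z,-z]
    return (p@H[:3,:3].T+H[:3,3])@R.T+o["tcp_pos"]
print(ww([(330,r) for r in range(225,300,8)]).round(4)); 
cv2.imwrite("pics/w3.png",im[180:360])
im,d=bot.capture("side"); cv2.imwrite("pics/s3.png",cv2.resize(im[160:340,260:500],None,fx=3,fy=3))
E
```

```text
t 4.9 tcp [ 0.4548 -0.0269  0.1844] rpy [ 3.141e+00 -1.000e-03  2.994e+00] F [ 0.04  0.05 -0.51] gap 0.001
shift [-0.1314  0.0013 -0.0757] turn 0.0035009781060417744
[[ 0.4456 -0.0192  0.0686]
 [ 0.4492 -0.0199  0.0775]
 [ 0.4547 -0.0207  0.0778]
 [ 0.4607 -0.0215  0.0771]
 [ 0.4664 -0.0223  0.0771]
 [ 0.4722 -0.0232  0.0774]
 [ 0.478  -0.024   0.0778]
 [ 0.4824 -0.0247  0.0818]
 [ 0.4427 -0.0214  0.1939]
 [ 0.4425 -0.0215  0.2018]]
```

View pics/w3.png

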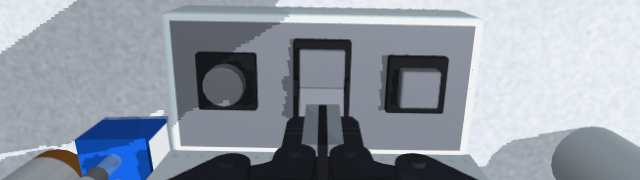

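View pics/s3.png

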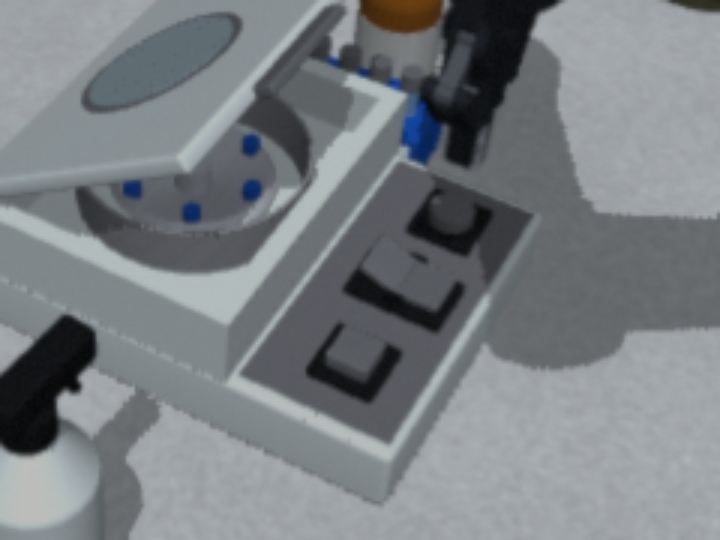

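Emit:
drive_tool(rows=[255,0,0,-0.05,0,255,-0.01,0,-0.085,0,255,-0.06,0,-0.085,0,255,-0.11,0,-0.085,0,255,-0.1305,0.001,-0.085,0])

```text
clock: 5.62
tcp_pos: [0.5856, -0.0458, 0.2671]
orientation: [-3.14, -0.005, 2.993]
ft_force: [-0.5, 0.4, -1.4]
finger_gap: -0.001
```

Emit:
drive_tool(rows=[255,0,0,0.02,0,255,0,0,0.04,0,255,0,0,0.05,0])

```text
clock: 6.0
tcp_pos: [0.5836, -0.0454, 0.2178]
orientation: [-3.141, -0.003, 2.993]
ft_force: [0.2, 0.4, 1.2]
finger_gap: 0.0
```

```bash
python3 - <<'E'
from h import *
plan([.5845,-.0453,.209],2.99)
im,d=bot.capture("side"); cv2.imwrite("pics/s4.png",cv2.resize(im[100:340,200:500],None,fx=2.5,fy=2.5))
E
```

```text
t 6.0 tcp [ 0.5836 -0.0454  0.2178] rpy [-3.141e+00 -3.000e-03  2.993e+00] F [0.22 0.39 1.22] gap 0.0
shift [-0.0009  0.0002  0.0088] turn 0.0033705624052582372
```

View pics/s4.png

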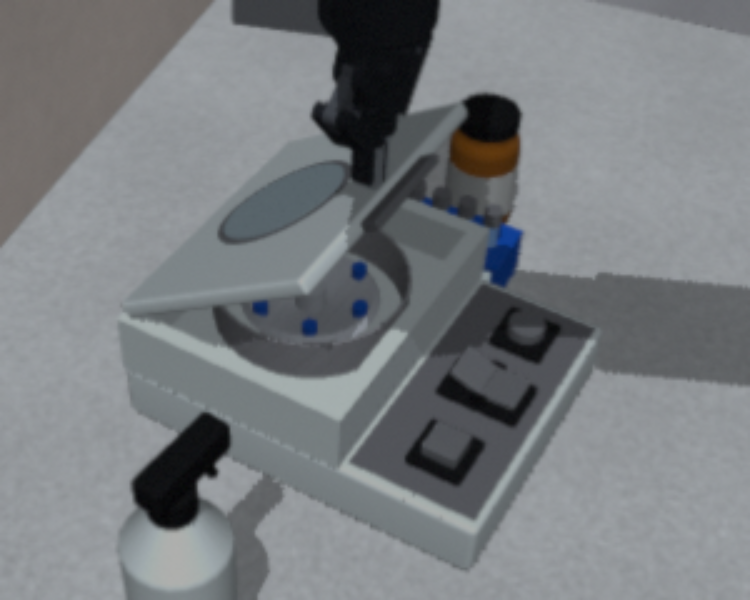

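Emit:
drive_tool(rows=[255,0.001,0,0.009,0,255,0.006,0,0.018,0,255,0.011,0,0.027,0,255,0.014,0,0.036,0,255,0.018,0,0.045,0])

```text
clock: 6.68
tcp_pos: [0.5661, -0.0426, 0.1747]
orientation: [3.141, 0.0, 2.993]
ft_force: [-0.4, -0.0, 1.3]
finger_gap: -0.001
```

Emit:
drive_tool(rows=[255,0.003,0,0.01,0,255,0.005,0,0.02,0,255,0.008,0,0.03,0,255,0.009,0,0.04,0,255,0.01,0,0.046,0])

```text
clock: 7.3
tcp_pos: [0.5564, -0.0413, 0.1284]
orientation: [-3.141, -0.001, 2.993]
ft_force: [0.2, -0.6, 2.4]
finger_gap: -0.001
```

Emit:
drive_tool(rows=[255,0,0,0.002,0,255,0,0,0.003,0,255,0,0,0.003,0])

```text
clock: 7.68
tcp_pos: [0.5566, -0.0412, 0.1262]
orientation: [3.141, -0.0, 2.993]
ft_force: [-0.6, 0.8, 0.2]
finger_gap: -0.003
```

```bash
python3 - <<'E'
from h import *
plan([.5845,-.0453,.125],2.99)
im,d=bot.capture("side"); cv2.imwrite("pics/s5.png",cv2.resize(im[100:340,200:500],None,fx=2.5,fy=2.5))
E
```

```text
t 7.67 tcp [ 0.5566 -0.0412  0.1262] rpy [ 3.141 -0.     2.993] F [-0.58  0.81  0.19] gap -0.003
shift [-0.0282  0.0001  0.0012] turn 0.0033466885416655323
```

View pics/s5.png

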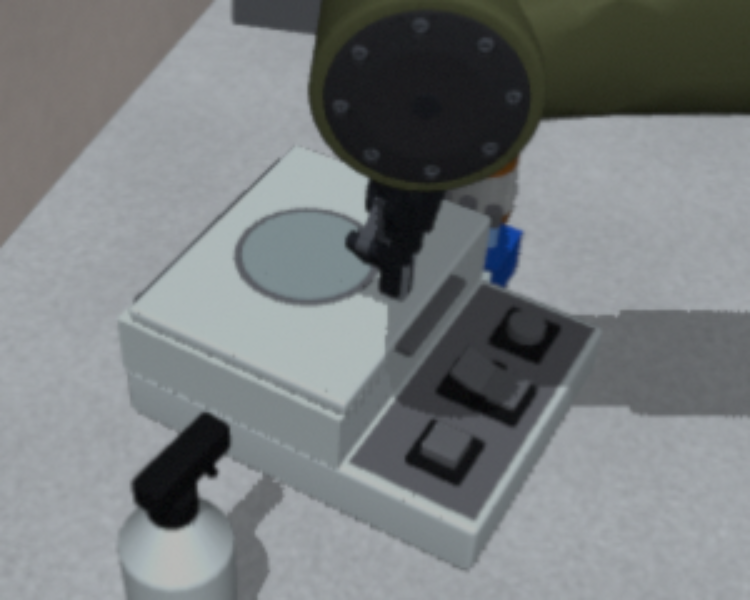

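Emit:
drive_tool(rows=[255,0,0,0.002,0,255,0,0,0.003,0,255,0,0,0.004,0,255,0,0,0.004,0])

```text
clock: 8.22
tcp_pos: [0.5567, -0.0413, 0.125]
orientation: [-3.142, 0.002, 2.994]
ft_force: [-7.7, 2.2, 12.3]
finger_gap: 0.002
```

Emit:
drive_tool(rows=[255,0,0,0,0,255,0,0,-0.02,0,255,0,0,-0.06,0,255,0.05,-0.02,-0.06,0,255,0.09,-0.04,-0.06,0])

```text
clock: 8.85
tcp_pos: [0.4608, -0.0678, 0.1831]
orientation: [3.141, 0.001, 2.994]
ft_force: [-0.4, -0.1, 0.3]
finger_gap: -0.005
```

Emit:
drive_tool(rows=[255,0,0,0,0,255,0,0,0,0])

```text
clock: 9.1
tcp_pos: [0.462, -0.0674, 0.1831]
orientation: [3.141, 0.001, 2.993]
ft_force: [0.3, -1.0, -0.7]
finger_gap: -0.001
```

```bash
python3 - <<'E'
from h import *
plan([.462,-.098,.078],2.99)
o=bot.get_obs();R=Rotation.from_euler("xyz",o["orientation"]).as_matrix()
im,d=bot.capture("wrist"); c,k,di=K("wrist");H=np.array(c["hand_eye"])
q=bot.regions_of("start_key_top","wrist")
for r in q[:2]:
    v,u=np.nonzero(r["pixels"]&(d>0)); 
    n=cv2.undistortPoints(np.c_[u,v].astype(float).reshape(-1,1,2),k,di).reshape(-1,2);z=d[v,u]
    w=(np.c_[n[:,0]*z,-n[:,1]*z,-z]@H[:3,:3].T+H[:3,3])@R.T+o["tcp_pos"]; w=w[w[:,2]>.075]
    print(r["p"],r["point"],w.mean(0).round(4),w.min(0).round(4),w.max(0).round(4))
cv2.imwrite("pics/w6.png",im)
im,d=bot.capture("top"); 
q=bot.regions_of("lid_front","top")[0]["pixels"]; v,u=np.nonzero(q&(d>0)); w=world("top",np.c_[u,v],d[v,u])
x=np.array([.989,-.148,0]); w=w[(w[:,2]>.115)&(w[:,2]<.135)];s=w@x-np.array([.575,-.044,0])@x
print(len(w),np.polyfit(s,w[:,2],1))
cv2.imwrite("pics/t6.png",im)
E
```

```text
t 9.1 tcp [ 0.462  -0.0674  0.1831] rpy [3.141e+00 1.000e-03 2.993e+00] F [ 0.35 -0.99 -0.7 ] gap -0.001
shift [-0.0044 -0.0303  0.105 ] turn 0.0033258218246792204
0.81 [279.0, 243.2] [ 0.4615 -0.098   0.078 ] [ 0.4474 -0.1126  0.075 ] [ 0.4766 -0.0836  0.0801]
14519 [0.00538373 0.12457009]
```

View pics/w6.png

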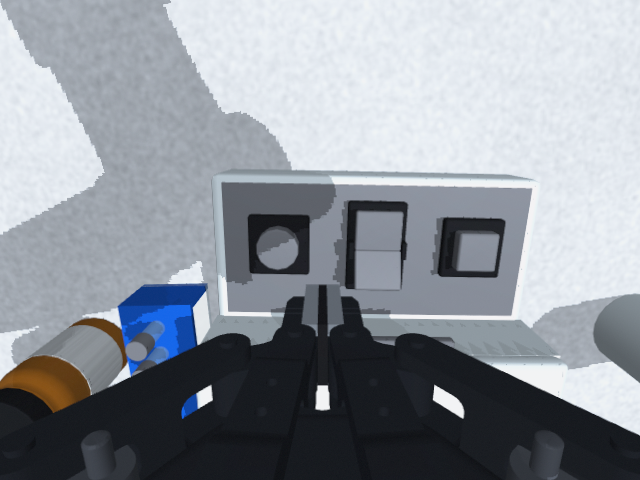

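View pics/t6.png

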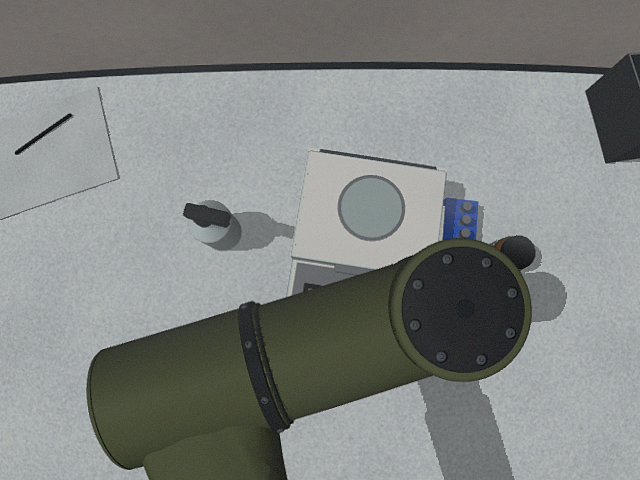

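Emit:
drive_tool(rows=[255,-0.004,-0.0303,0,0,255,-0.004,-0.0303,0.04,0,255,-0.004,-0.0303,0.08,0,255,-0.004,-0.0303,0.095,0,255,-0.004,-0.0303,0.1,0])

```text
clock: 9.93
tcp_pos: [0.4612, -0.0981, 0.0821]
orientation: [-3.141, -0.001, 2.994]
ft_force: [0.2, 0.0, 0.9]
finger_gap: 0.001
```

Emit:
drive_tool(rows=[255,0,0,0.004,0,255,0,0,0.008,0,255,0,0,0.011,0,255,0,0,0.0125,0,255,0,0,0.0125,0])

```text
clock: 10.55
tcp_pos: [0.4621, -0.098, 0.0721]
orientation: [3.141, 0.003, 2.994]
ft_force: [-3.4, 2.8, 9.9]
finger_gap: -0.0
```

Emit:
drive_tool(rows=[255,0,0,0.001,0,255,0,0,0.001,0,255,0,0,-0.02,0,255,0,0,-0.07,0,255,0,0,-0.12,0])

```text
clock: 11.18
tcp_pos: [0.4606, -0.0982, 0.1909]
orientation: [-3.141, -0.001, 2.993]
ft_force: [2.1, -1.0, 1.1]
finger_gap: 0.003
```

Emit:
drive_tool(rows=[255,0.05,-0.03,-0.03,0,255,0.05,-0.08,-0.03,0,255,0.05,-0.13,-0.03,0,255,0.05,-0.18,-0.03,0,255,0.05,-0.22,-0.03,0])

```text
clock: 11.8
tcp_pos: [0.3784, -0.3099, 0.2196]
orientation: [3.141, -0.0, 2.993]
ft_force: [0.0, -0.1, 0.3]
finger_gap: 0.0
```

Emit:
drive_tool(rows=[255,0,0,0,0,255,0,0,0,0,255,0,0,0,0])

```text
clock: 12.18
tcp_pos: [0.3794, -0.3075, 0.2199]
orientation: [3.141, 0.0, 2.995]
ft_force: [-0.1, 0.1, -0.3]
finger_gap: 0.002
```

```bash
python3 - <<'E'
from h import *
plan([.462,-.098,.078],2.99)
im,d=bot.capture("top"); cv2.imwrite("pics/t7.png",im)
x=np.array([.989,-.148,0])
for l in("start_key_top","stop_key_top","rocker_near","lid_front","spray","jar","rack"):
  for r in bot.regions_of(l,"top")[:1]:
    v,u=np.nonzero(r["pixels"]&(d>0)); w=world("top",np.c_[u,v],d[v,u]); print(l,round(r["p"],2),r["point"],np.median(w,0).round(4))
    if l in("rocker_near",):
        w=w[w[:,2]>.07];s=(w-[.476,-.029,0])@x; print([(a,np.median(w[abs(s-a)<.004,2]).round(4)) for a in(-.022,-.012,.012,.022)])
    if l=="lid_front":
        w=w[w[:,2]>.11];print(np.polyfit(w@x,w[:,2],1))
im,d=bot.capture("side"); cv2.imwrite("pics/s7.png",im)
E
```

```text
t 12.18 tcp [ 0.3794 -0.3075  0.2199] rpy [3.141 0.    2.995] F [-0.05  0.13 -0.26] gap 0.002
shift [-0.051   0.2193  0.142 ] turn 0.004748546955609889
start_key_top 0.71 [397.3, 307.1] [ 0.4646 -0.0993  0.0775]
stop_key_top 0.66 [397.1, 310.5] [ 0.4633 -0.0988  0.0775]
rocker_near 0.73 [354.9, 305.9] [ 0.4756 -0.0304  0.0784]
[(-0.022, np.float64(0.0774)), (-0.012, np.float64(0.0774)), (0.012, np.float64(0.082)), (0.022, np.float64(0.0854))]
lid_front 0.96 [369.4, 214.8] [ 0.6161 -0.053   0.1248]
[0.00815182 0.11965915]
spray 0.64 [213.8, 224.1] [0.6005 0.2    0.1314]
jar 0.66 [365.3, 236.4] [ 0.5827 -0.0491  0.1239]
rack 0.65 [452.5, 236.5] [ 0.5933 -0.216   0.0473]
```

View pics/t7.png

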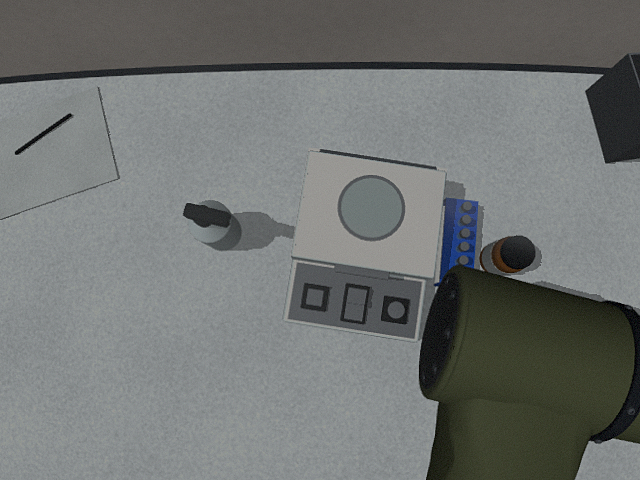

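View pics/s7.png

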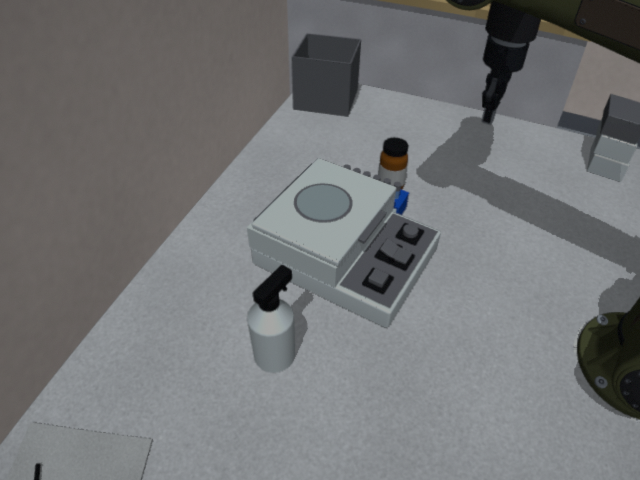

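```bash
python3 -c "
from plant import bot
print(bot.finish_job(), bot.get_obs()['clock'])"
```

```text
the job is handed in; nothing more can be done
the job is handed in; nothing more can be done
```

I pressed the power rocker fully over, pushed the lid shut, then pressed the round start key and let it go. The gripper stayed closed throughout. The job was handed in at about 12.7 s, and `finish_job` gives no verdict.

- **Rocker:** I pressed its front end against its stop with 11.5 N. The last check showed the front half level at 77.4 mm and the back half sloping up, so it reads as on.
- **Lid:** I pushed it down with a final 12 N at 125 mm. Depth readings afterwards show its top at 125 mm and level to within 0.01 rad.
- **Start key:** I pressed it to 72.1 mm, which is about 6 mm in, with 9.9 N. Its top is back at 77.5 mm after release.
- **Stop key:** The arm never went near it and it looks unpressed in the final pictures. I have no final depth reading, because the detector pointed at the start key instead.
- **Spray bottle, jar and rack:** All three look unmoved in the final pictures. The jar detection in the last top view was false (it landed on the lid), and the rack was partly hidden by the arm, so those two rest on sight alone.
- **Arm:** It stands clear of everything, with the force reading near zero.

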